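Release the eccentric cam and slide the dish stage home

TASK

Push the red peg of the cam lever round clockwise (seen from above) until the lever lies over the green line, which brings the brass cam's low side to face the slide; only then push the white slide forward, towards the cam, by its blue tab until fully home, and leave the cam at the line. Just push with the fingertips: keep off the culture dish so that it rides along seated in its nest, disturb nothing standing round the stage, and finish clear of it all.

Things in the scene. Friction and masses are not known exactly. Their poses are not given: they have to be found in the camera images.
- stage: fixed aluminium base plate, 200 x 124 x 10 mm. Origin under its middle at bench height; +x is the way the slide advances, z up. Cam axis at x=+52, y=0 mm. A green line painted on the plate runs out from the cam axis in direction -110 deg (from +x towards -y), ending 65 mm from it. Slide rails at y=+-46 mm, 23 mm high. Nothing on the stage is higher than the red peg (66 mm)
- cam (a joint): angle (rad) of cam and lever: 0 = low point, lever over the green line; positive = counter-clockwise from above. Starts between 1.6 and 2.5. No stop at 0: it can be overturned to its limit -0.6. Stays where left; stiff, 0.3 N m (6 N at the peg). Off the low point the cam blocks the slide; within 0.3 rad of it the slide goes fully home
- cam_axis (a point): on the vertical axis of the brass eccentric cam, on top of its dark hub, 38 mm above the bench. Cam disc: radius 30 mm, centre 15 mm off the axis, 12 to 28 mm above the bench
- lever_peg (a point): centre of the top end of the red upright peg (13 mm diameter) at the end of the dark cam lever, 50 mm from the cam axis; top 66 mm above the bench, peg free for the 30 mm down to the lever arm's top at 36 mm. Seen from the axis it stands in stage direction -110 deg + the cam angle
- dish_slide (a joint): travel in m of the white slide along the stage's +x: 0 = fully back (start), 0.031 = fully home against its stop. Friction about 2.5 N, no spring
- push_tab (a point): on the rear (-x) face of the slide's blue push tab, mid-width (stage y=0), 40 mm above the bench. The tab is 50 mm wide, 6 mm thick, 14 to 48 mm above the bench; pushed on this rear face along stage +x. Behind it is only the base plate (10 mm high), which ends 17 mm behind the tab's start position
- nest (a point): centre of the nest's floor in the slide, 18 mm above the bench; the nest is a white ring of 35 mm inner radius with an 8 mm high wall, its centre 45 mm ahead of the tab's rear face
- dish: culture dish with lid, 64 mm diameter, 14 mm high, lying loose in the nest (its top 32 mm above the bench); origin at the centre of its underside
- vial: bystander: glass sample vial with red cap, 19 mm diameter, 52 mm high, standing by the stage; origin at the centre of its underside
- canister: bystander: black film canister with grey lid, 33 mm diameter, 51 mm high; origin at the centre of its underside
- optic: bystander: black spare objective standing on end, 42 mm diameter, 31 mm high; origin at the centre of its underside

How it is judged (in metres and radians):
On the way, in this order (a step that is already met when the one before it is completed fails the run):
1. cam lever at the green line (within 0.25 rad), slide not yet advanced (under 8 mm) (value of joint cam between -0.25 and 0.25 rad and value of joint dish_slide below 0.008 m), for 0.2 s.
2. slide pushed home (within 2.5 mm of its stop) with the cam at the line (value of joint cam between -0.25 and 0.25 rad and value of joint dish_slide above 0.0285 m), for 0.2 s.
At the end, for the whole second after the job is handed in: the slide rests within 2.5 mm of its forward stop, the cam lever within 0.25 rad of the green line, the dish lies flat in its nest (within 8 mm of its centre), and the three bystanders stand within 15 mm of where they stood (all of step 2 and velocity of joint dish_slide between -0.005 and 0.005 m/s and distance between dish and nest below 0.008 m and angle between dish's own z axis and vertical below 0.12 rad and distance of each of vial, canister, optic from where it was at the start of the episode below 0.015 m and angle between each of vial, canister, optic's own z axis and vertical below 0.2 rad); the robot touches nothing.
It fails at once if the slide is advanced more than 8 mm while the cam is not at its low point (off by more than 0.25 rad) (value of joint dish_slide above 0.008 m and not (value of joint cam between -0.25 and 0.25 rad)).
It fails at once if the fingers press on the dish (over 1 N) (contact force between the fingers and dish above 1 N).
It fails at once if the dish is lifted or tipped out of its nest (12 mm off its centre or tilted 0.3 rad) (distance between dish and nest above 0.012 m or angle between dish's own z axis and vertical above 0.3 rad).
It fails at once if the vial, canister or optic is knocked, moved or lifted (over 20 mm or tilted 0.4 rad) (distance of any of vial, canister, optic from where it was at the start of the episode above 0.02 m or angle between any of vial, canister, optic's own z axis and vertical above 0.4 rad).
It also fails if it takes over 64 s, if anything falls off the work surface, if the arm or the gripper's body presses on something with over 40 N, if the wrist force passes 120 N, or if a joint passes its speed limit or range.

ROBOT

A 6-joint arm with a two-finger parallel gripper is mounted at the origin on a cart in front of the work surface, level with it; the furniture and walls round the work are solid. World frame = base frame: x ahead of the robot, y to its left, z up, the work surface at z = 0. Lengths are in m, angles in degrees, forces in N, time in s.
With the tool pointing down it reaches from about 0.375 to 0.9 m from the base axis. Payload 3.1 kg.
Tool frame: the origin (TCP) lies on the centre line of the jaws, within the pads' length; the fingertips stand 25 mm ahead of it and the grasp point (between the pads) lies 6 mm ahead of it; y points along the fingers, x is the direction in which the jaws open and shut, and the axes are right-handed (so a half turn about y gives the same grasp; the last joint's range is limited). The gripper opens to 87 mm and grips with 3 to 60 N. Pads are 19 mm wide; open, the fingers measure 117 mm over their backs; the gripper's body (75 mm by 190 mm) begins 51 mm behind the grasp point.
Start: joints at [63.455, 30.224, 82.088, -0, 67.689, -10.227], TCP at [0.176, 0.6, 0.248] pointing down, gripper open.
Joint ranges: [-176.69, 176.69], [-43.24, 126.21], [12.49, 139.97], [-82, 262], [0, 151.66], [-163.58, 163.58]. Speed limits (degrees/s): [159.86, 159.86, 180, 180, 180, 180].

INTERFACE

Orientations are given as a 3x3 rotation matrix whose columns are the frame's x, y, z axes.
In Python, from rig import * gives the robot as it stands.
- The arm moves only by the tool play_rows, never from a script. Its argument "commands" is a list of rows, each a list of 2 entries, a list of its own where there are three numbers: the shift along the world's x, y, z in m, then the turn, a rotation vector about the world's x, y, z in rad. A call has 1 to 10 rows; each row is the pose to reach, as a shift and turn from the pose commanded when the call began; what a row does not reach only later rows make up. A row lasts 1/8 s, in which the tool goes at most 62.5 mm and 10.7 degrees, less where a joint would pass 70% of its speed; a pose out of reach is approached as far as the arm can. A call with a gripper value outside its range is refused whole. "gripper" is the finger opening in m, from 0 to 0.087, set as the call begins (left out, the last holds). The fingers move at their own pace and stop on an object; the grip force is fixed at half the most. Time passes only in rows, so rows that repeat a pose let the fingers close. It gives the time, the measured TCP pose, the force and the opening at its end, in the units of the state.
- read_state(): the state, without advancing time (a new reading comes with each control period).
- capture(name): name is "scene" or "top" or "wrist"; returns a dict with "frame" (480x640x3 uint8, red, green, blue), "depth" (480x640 float32, m along the optical axis (not along the pixel's ray), 0 where there is no reading), "mtx" (3x3 intrinsics, pixels), "cam_to_world" (4x4, takes a point from camera to world coordinates); the wrist camera has in their place "hand_eye" (4x4, takes a point from camera to tool coordinates, whose origin is the TCP and whose axes are the tool frame's). Camera axes: x right, y down, z forward; pixel columns grow to the right and rows downward; lengths in m; the calibration is good to about 2 mm. The wrist camera is an equidistant fisheye: a pixel r from the principal point sees the ray r / f radians off the axis. A picture is of the moment at which its call begins: read the wrist's pose just before it.
- hand_in(): hands the job in, once; it reports no verdict.
The state is a dict: "time_s": time; "joint_positions": joint angles; "qvel": joint speeds; "tau": joint torques, N m; "position": TCP position; "tcp_rot": TCP orientation; "force": force on the tool from outside, world axes, zero at the start; "moment": the same for the moment, N m; "opening": opening from 0.0 (shut) to 1.0 (fully open).
Only numpy, scipy, OpenCV 4.12 (cv2) and the standard library are available. Lean on these libraries where they do the work, as an engineer would, in place of code of your own. Each camera call takes 0.05 s, during which the arm holds its last target. There are 200 camera calls.

## Working session

There is one attempt and no reset: what is moved stays moved. The work goes in short steps, Python scripts to look and compute and a tool call to move; the robot and the scene stay as the last step left them, time stands still between calls to the robot, and variables do not carry over. Pictures are saved under pics/ and viewed, about 8 in all and at most 12, crops included, and the job is handed in when it is done.

Besides the shell and the picture viewer there is one more tool, called in YAML: its name, and indented under it one key for each argument. play_rows: Moves the arm, as the interface text tells. Its arguments: {"type":"object","properties":{"commands":{"type":"array"},"gripper":{"type":"number"}},"required":["commands"]}

```bash
mkdir -p pics; cat > h.py <<'E'
from rig import *
import numpy as np, cv2
def cap(n):
    c=capture(n); return c
def world(c):
    K=np.array(c["mtx"]);T=np.array(c["cam_to_world"]);d=c["depth"]
    v,u=np.mgrid[0:d.shape[0],0:d.shape[1]]
    P=np.stack([(u-K[0,2])/K[0,0]*d,(v-K[1,2])/K[1,1]*d,d],-1)
    return P@T[:3,:3].T+T[:3,3]
E
python3 - <<'E'
from h import *
s=read_state();print(s)
for n in("top","scene"):
    c=cap(n);np.savez(n+".npz",**c)
    cv2.imwrite(f"pics/{n}0.png",c["frame"][...,::-1])
    print(n,c["mtx"],c["cam_to_world"])
E
```

```text
{'time_s': 0.0, 'joint_positions': array([ 6.34547681e+01,  3.02794339e+01,  8.21566360e+01, -9.33929213e-04,
        6.76886075e+01, -1.02281823e+01]), 'qvel': array([ 0.04315415,  0.04946392, -0.07581281,  0.04321972, -0.01618621,
       -0.08963309]), 'tau': array([ 1.22717365e-04, -4.40046358e+01, -1.76588881e+01,  6.32461673e-02,
        5.81334648e-02, -1.62320016e-04]), 'position': array([0.17527142, 0.59921212, 0.24656517]), 'tcp_rot': array([[ 2.80945325e-01, -9.58985810e-04, -9.59723296e-01],
       [ 9.59721380e-01, -1.95337423e-03,  2.80946716e-01],
       [-2.14412267e-03, -9.99997632e-01,  3.71567827e-04]]), 'force': array([0.38142064, 0.99697698, 0.93755998]), 'moment': array([-0.06049638,  0.08581283, -0.02860861]), 'opening': 0.9980628078472553}
top [[486.84685249   0.         317.56957535]
 [  0.         486.84685249 238.40514432]
 [  0.           0.           1.        ]] [[-0.0016499  -0.98410439  0.17758329  0.38059031]
 [-0.99969052  0.00603121  0.02413487 -0.32343951]
 [-0.02482227 -0.17748851 -0.98380978  0.9258397 ]
 [ 0.          0.          0.          1.        ]]
scene [[597.6881016    0.         322.39836997]
 [  0.         597.6881016  240.48848947]
 [  0.           0.           1.        ]] [[ 0.54481014 -0.45700001  0.70308811 -0.08417867]
 [-0.83820732 -0.32108206  0.44081153 -0.67548669]
 [ 0.0242981  -0.82949219 -0.55798952  0.54723917]
 [ 0.          0.          0.          1.        ]]
```

View pics/top0.png

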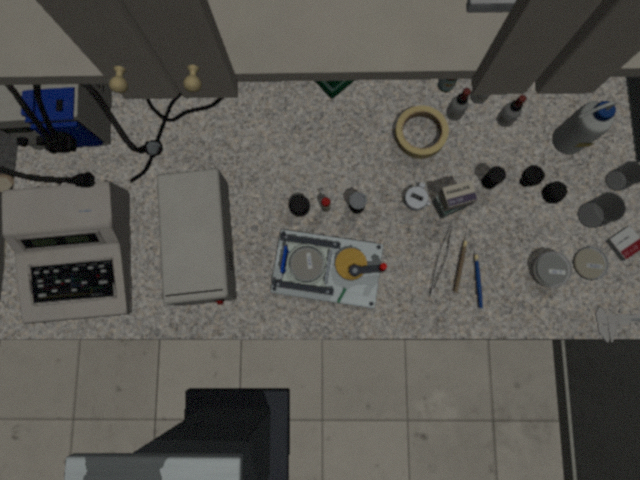

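View pics/scene0.png

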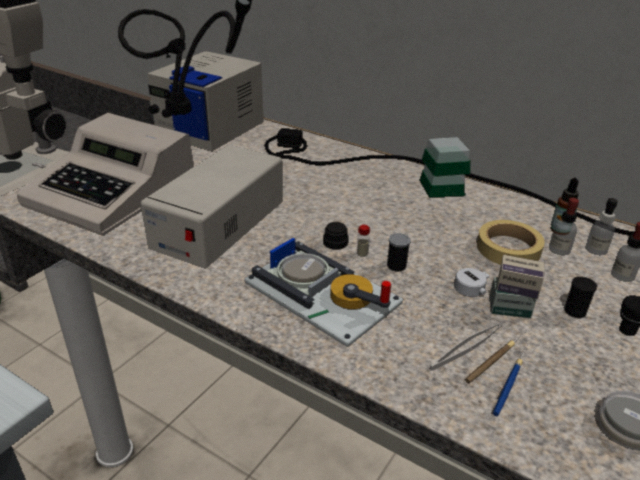

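The top view shows the stage around px (327,268), with +x pointing right (world −y). The lever points right with its peg at (383,267), and the blue tab is at (283,260). The bystanders are at (299,205), (325,203) and (357,201), behind the stage. A large instrument stands to the left of the tab (right edge about px 228).

```bash
python3 - <<'E'
from h import *
big=None
for n,roi in(("top",(190,225,320,395)),("scene",(215,225,350,410))):
    c=dict(np.load(n+".npz"));W=world(c);h=cv2.cvtColor(c["frame"],cv2.COLOR_RGB2HSV).astype(int)
    H,S,V=h[...,0],h[...,1],h[...,2]
    m0=np.zeros(H.shape,bool);m0[roi[0]:roi[2],roi[1]:roi[3]]=1
    for nm,m in(("red",((H<6)|(H>174))&(S>150)&(V>80)),("blue",(H>105)&(H<130)&(S>130)),("green",(H>45)&(H<85)&(S>80)),("brass",(H>12)&(H<28)&(S>140))):
        k,l,st,ce=cv2.connectedComponentsWithStats((m&m0).astype(np.uint8))
        for i in range(1,k):
            if st[i,4]>8:
                P=W[l==i];print(n,nm,st[i],ce[i].round(1),"med",np.median(P,0).round(4),"min",P.min(0).round(3),"max",P.max(0).round(3))
                z=P[:,2]; t=P[z>np.percentile(z,70)]; print("    top",t.mean(0).round(4), len(t))
    # tall things
    m=m0&(W[...,2]>0.02)&(W[...,2]<0.2)&(W[...,0]>.3)
    k,l,st,ce=cv2.connectedComponentsWithStats(m.astype(np.uint8))
    for i in range(1,k):
        if st[i,4]>30:
            P=W[l==i];print(n,"tall",st[i],P.min(0).round(3),P.max(0).round(3))
    # plate top
    m=m0&(abs(W[...,2]-0.010)<0.004)&(S<60)&(V>100)
    np.save(n+"_plate.npy",W[m])
c=dict(np.load("top.npz"));W=world(c)
a=cv2.resize(c["frame"][180:320,215:400],None,fx=4,fy=4,interpolation=cv2.INTER_CUBIC);cv2.imwrite("pics/t1.png",a[...,::-1])
E
```

```text
top red [322 198   8   7  41] [325.5 201.1] med [ 0.609  -0.3159  0.0499] min [ 0.603 -0.323  0.047] max [ 0.615 -0.31   0.054]
    top [ 0.6087 -0.3155  0.0513] 12
top red [380 263   6   7  30] [382.8 266.1] med [ 0.4856 -0.4183  0.064 ] min [ 0.381 -0.422  0.061] max [ 0.491 -0.323  0.926]
    top [ 0.4727 -0.4079  0.1608] 9
top blue [281 246   7  27 102] [283.7 259.2] med [ 0.5015 -0.2394  0.045 ] min [ 0.478 -0.244  0.025] max [ 0.526 -0.235  0.049]
    top [ 0.5044 -0.2396  0.0468] 31
top green [338 289   7  13  19] [341.2 294.9] med [ 0.4382 -0.3447  0.0091] min [ 0.427 -0.35   0.006] max [ 0.449 -0.339  0.012]
    top [ 0.4374 -0.3446  0.0109] 6
top brass [336 249  30  30 547] [348.9 261.7] med [ 0.5    -0.3578  0.0257] min [ 0.381 -0.39   0.02 ] max [ 0.523 -0.323  0.926]
    top [ 0.498  -0.357   0.0331] 164
top tall [225 190  11 111 727] [ 0.428 -0.148  0.02 ] [ 0.638 -0.126  0.093]
top tall [349 192  18  20 282] [ 0.595 -0.392  0.02 ] [ 0.627 -0.36   0.054]
top tall [289 194  20  20 294] [ 0.593 -0.283  0.021] [ 0.63  -0.247  0.033]
top tall [321 197  10  13 104] [ 0.6   -
[... 737 characters left out ...]
.9 313.7] med [ 0.4384 -0.3442  0.0108] min [-0.084 -0.675  0.009] max [ 0.45  -0.336  0.547]
    top [ 0.3982 -0.3706  0.0531] 13
scene brass [331 274  41  35 875] [349.1 290.5] med [ 0.486  -0.3612  0.0273] min [-0.084 -0.675  0.01 ] max [ 0.532 -0.323  0.547]
    top [ 0.4903 -0.3629  0.0349] 263
scene tall [225 215  35  31 551] [ 0.483 -0.144  0.02 ] [ 0.58  -0.13   0.071]
scene tall [325 222  23  17 318] [ 0.593 -0.283  0.02 ] [ 0.629 -0.246  0.033]
scene tall [357 224  13  23 250] [ 0.598 -0.325  0.02 ] [ 0.619 -0.306  0.053]
scene tall [388 233  22  29 529] [ 0.595 -0.392  0.02 ] [ 0.629 -0.359  0.053]
scene tall [ 252  238  139   70 4202] [ 0.438 -0.426  0.02 ] [ 0.555 -0.215  0.068]
```

View pics/t1.png

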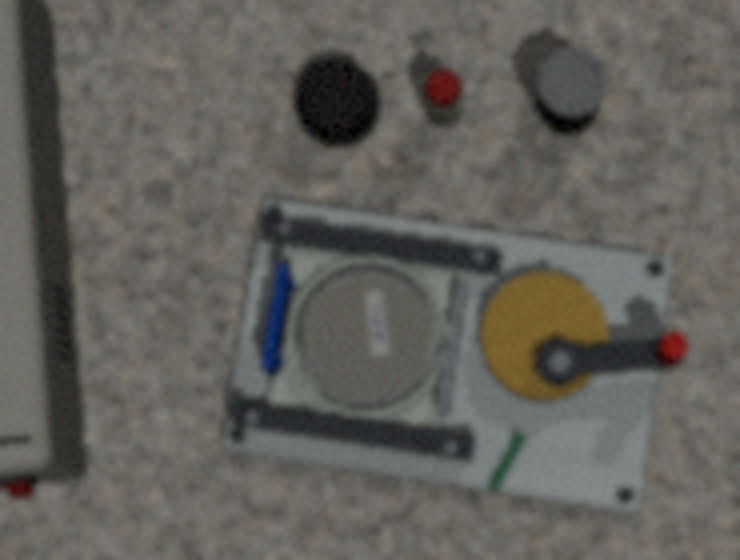

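The crop shows the plate corners at (262,197), (668,252), (637,508) and (228,447). It also shows the hub at (559,360), the peg at (672,347) and the tab from (283,265) to (270,372).

```bash
python3 - <<'E'
from h import *
c=dict(np.load("top.npz"));K=c["mtx"];T=c["cam_to_world"]
def ray(p,z):
    u=(np.array(p)+.5)/4-.5+[215,180]
    d=T[:3,:3]@np.linalg.inv(K)@[u[0],u[1],1]; return T[:3,3]+d*(z-T[2,3])/d[2]
C=np.array([ray(p,.010)[:2] for p in((262,197),(668,252),(637,508),(228,447))])
M=np.array([(-.1,.062),(.1,.062),(.1,-.062),(-.1,-.062)])
cm=C.mean(0);U,_,V=np.linalg.svd((C-cm).T@M);R=U@V;th=np.degrees(np.arctan2(R[1,0],R[0,0]))
print("corners",C.round(4),"centre",cm,"yaw",th,"resid",(C-cm-M@R.T).round(4))
ax=cm+R@[.052,0];print("axis pred",ax,"hub",ray((559,360),.038))
pg=ray((672,347),.066);print("peg",pg);d=R.T@(pg[:2]-ax);print(np.linalg.norm(d),"cam",np.arctan2(d[1],d[0])+np.radians(110))
print("line end",cm+R@(np.array([.052,0])+.065*np.array([np.cos(np.radians(-110)),np.sin(np.radians(-110))])),"ray",ray((493,488),.01),ray((520,435),.01))
a=np.radians(-110);print("peg target",ax+R@(.05*np.array([np.cos(a),np.sin(a)])))
t1,t2=ray((283,265),.048),ray((270,372),.048);t=(t1+t2)/2;print("tab top mid",t,"stage",R.T@(t[:2]-cm))
print("tab rear pred",cm+R@[-.083,0])
W=world(c)
import sys
m=(W[...,2]>.07)&(W[...,0]>.4)&(W[...,0]<.66)&(W[...,1]>-.2)&(W[...,1]<0.1);print("box",W[m].min(0),W[m].max(0))
s=read_state();print(s["time_s"])
E
```

```text
corners [[ 0.565  -0.229 ]
 [ 0.537  -0.4229]
 [ 0.4163 -0.4055]
 [ 0.4453 -0.2144]] centre [ 0.49089239 -0.31794712] yaw -98.17253512207684 resid [[-0.0015 -0.0012]
 [-0.001   0.0029]
 [ 0.001   0.0026]
 [ 0.0015 -0.0043]]
axis pred [ 0.48350036 -0.36941904] hub [ 0.48241443 -0.36890107  0.038     ]
peg [ 0.48475925 -0.41750263  0.066     ]
0.04810007356852435 cam 2.0886751142519
line end [ 0.42620092 -0.3387307 ] ray [ 0.42577188 -0.33868428  0.01      ] [ 0.45039898 -0.35155311  0.01      ]
peg target [ 0.43942387 -0.34581262]
tab top mid [ 0.50095168 -0.24021917  0.048     ] stage [-0.07836856 -0.00109225]
tab rear pred [ 0.50269121 -0.23579003]
box [ 0.41903328 -0.1999865   0.07000073] [0.659995   0.09995852 0.61417246]
0.1
```

```bash
python3 - <<'E'
from h import *
A=[]
for n in("top","scene"):
    c=dict(np.load(n+".npz"));W=world(c);A.append(W[c["depth"]>0])
P=np.concatenate(A)
for x0 in np.arange(0.2,0.9,.1):
    r=[]
    for y0 in np.arange(-.6,.7,.1):
        q=P[(P[:,0]>=x0)&(P[:,0]<x0+.1)&(P[:,1]>=y0)&(P[:,1]<y0+.1)]
        r.append(f"{np.percentile(q[:,2],99):6.2f}" if len(q)>20 else "   -- ")
    print(f"{x0:.1f}",*r)
print("      "+" ".join(f"{y:6.1f}" for y in np.arange(-.6,.7,.1)))
q=P[(P[:,0]>.43)&(P[:,0]<.6)&(P[:,1]>-.2)&(P[:,1]<-.1)&(P[:,2]>.04)];print("box",q.min(0),np.percentile(q[:,2],[50,95,100]))
E
```

```text
0.2  -0.89  -0.89  -0.89  -0.89  -0.89  -0.89  -0.89  -0.89  -0.89  -0.89  -0.89  -0.89  -0.89
0.3   0.00   0.00   0.00   0.00   0.00   0.00   0.00   0.03   0.03   0.00  -0.89  -0.89  -0.89
0.4   0.01   0.06   0.04   0.05   0.10   0.10   0.05   0.05   0.05  -0.00  -0.07  -0.89  -0.90
0.5   0.07   0.01   0.05   0.52   0.52   0.35   0.28   0.24   0.10  -0.00   0.29   0.15  -0.08
0.6   0.60   0.60   0.47   0.61   0.61   0.47   0.47   0.24   0.27  -0.00   0.28   0.11  -0.07
0.7   0.09   0.47   0.47   0.47   0.00   0.47   0.47   0.24   0.27  -0.00  -0.13  -0.89  -0.15
0.8   0.10   0.02   0.09   0.07   0.01   0.03   0.03   0.14   0.14  -0.89  -0.15  -0.89  -0.15
        -0.6   -0.5   -0.4   -0.3   -0.2   -0.1   -0.0    0.1    0.2    0.3    0.4    0.5    0.6
box [ 0.43000107 -0.1999865   0.04006426] [0.09150404 0.35218999 0.52672526]
```

```bash
python3 - <<'E'
from h import *
for n in("top","scene"):
    c=dict(np.load(n+".npz"));W=world(c);d=c["depth"]
    m=(d>0)&(W[...,2]>.15)&(W[...,0]>.25)&(W[...,0]<1.1)&(abs(W[...,1])<.8)
    k,l,st,ce=cv2.connectedComponentsWithStats(m.astype(np.uint8))
    for i in range(1,k):
        if st[i,4]>20: P=W[l==i];print(n,st[i],np.percentile(P,[1,50,99],axis=0).round(3).tolist())
    print(n,m.sum())
    m2=m&(W[...,2]>.35);v,u=np.where(m2);i=np.argsort(W[v,u,0])[::max(1,len(v)//12)];print([(u[j],v[j],W[v[j],u[j]].round(2).tolist()) for j in i])
E
```

```text
top [    0     0   640   158 57383] [[0.601, -0.588, 0.195], [0.634, -0.295, 0.471], [0.73, 0.161, 0.608]]
top [55 99  9 13 81] [[0.746, 0.135, 0.15], [0.757, 0.14, 0.153], [0.767, 0.148, 0.157]]
top [579 101  37  17 138] [[0.722, -0.795, 0.151], [0.732, -0.765, 0.169], [0.742, -0.741, 0.175]]
top [  0 166  96  22 780] [[0.574, 0.011, 0.233], [0.592, 0.069, 0.255], [0.615, 0.168, 0.284]]
top 58405
[(np.int64(152), np.int64(155), [0.59, -0.1, 0.36]), (np.int64(138), np.int64(9), [0.61, -0.18, 0.6]), (np.int64(567), np.int64(12), [0.61, -0.5, 0.59]), (np.int64(498), np.int64(70), [0.61, -0.48, 0.5]), (np.int64(190), np.int64(60), [0.61, -0.2, 0.53]), (np.int64(607), np.int64(15), [0.62, -0.54, 0.58]), (np.int64(278), np.int64(81), [0.63, -0.27, 0.45]), (np.int64(445), np.int64(65), [0.64, -0.44, 0.47]), (np.int64(472), np.int64(2), [0.65, -0.45, 0.55]), (np.int64(255), np.int64(42), [0.67, -0.25, 0.47]), (np.int64(472), np.int64(26), [0.68, -0.47, 0.47]), (np.int64(219), np.int64(17), [0.7, -0.21, 0.47])]
scene [   0    0   43   74 2730] [[0.549, 0.409, 0.152], [0.574, 0.421, 0.231], [
[... 196 characters left out ...]
0.155], [0.774, 0.164, 0.156]]
scene 46884
[(np.int64(238), np.int64(1), [0.59, -0.1, 0.36]), (np.int64(237), np.int64(4), [0.59, -0.1, 0.35]), (np.int64(244), np.int64(3), [0.6, -0.1, 0.35]), (np.int64(244), np.int64(0), [0.6, -0.1, 0.36]), (np.int64(596), np.int64(1), [0.96, -0.51, 0.35]), (np.int64(613), np.int64(2), [0.96, -0.53, 0.35]), (np.int64(617), np.int64(1), [0.96, -0.53, 0.35]), (np.int64(629), np.int64(1), [0.96, -0.55, 0.36]), (np.int64(629), np.int64(5), [0.96, -0.55, 0.35]), (np.int64(632), np.int64(4), [0.96, -0.56, 0.35]), (np.int64(613), np.int64(0), [0.96, -0.53, 0.35]), (np.int64(637), np.int64(6), [0.96, -0.56, 0.35]), (np.int64(633), np.int64(1), [0.96, -0.56, 0.36])]
```

play_rows:
  commands:
    - [[-0.016,-0.058,0],[0,0,0]]
    - [[-0.033,-0.115,0],[0,0,0]]
    - [[-0.049,-0.168,0],[0,0,0]]
    - [[0.007,-0.189,0],[0,0,-0.13]]
    - [[0.056,-0.214,0],[0,0,-0.26]]
    - [[0.101,-0.245,0],[0,0,-0.38]]
    - [[0.142,-0.282,0],[0,0,-0.5]]
    - [[0.179,-0.323,0],[0,0,-0.62]]
    - [[0.21,-0.368,0],[0,0,-0.74]]
    - [[0.235,-0.417,0],[0,0,-0.87]]
  gripper: 0.028

```text
time_s: 1.35
position: [0.4118, 0.1813, 0.2474]
tcp_rot: [[0.916, 0.0, -0.4], [0.4, 0.0, 0.916], [0.0, -1.0, -0.0]]
force: [0.2, 0.7, 0.4]
opening: 0.323
```

play_rows:
  commands:
    - [[0.01,-0.06,0],[0,0,0]]
    - [[0.012,-0.12,0],[0,0,0]]
    - [[0.012,-0.183,0],[0,0,-0.05]]
    - [[0.012,-0.245,0],[0,0,-0.1]]
    - [[0.012,-0.305,0],[0,0,-0.15]]
    - [[0.012,-0.365,0],[0,0,-0.2]]
    - [[0.02,-0.425,0],[0,0,-0.25]]
    - [[0.04,-0.48,0],[0,0,-0.3]]
    - [[0.06,-0.54,0],[0,0,-0.35]]
    - [[0.074,-0.6,-0.06],[0,0,-0.41]]
  gripper: 0.032

```text
time_s: 2.6
position: [0.4832, -0.4055, 0.2069]
tcp_rot: [[1.0, 0.007, -0.003], [0.003, -0.008, 1.0], [0.007, -1.0, -0.008]]
force: [0.4, -0.1, 0.1]
opening: 0.368
```

play_rows:
  commands:
    - [[0,0,-0.04],[0,0,0]]
    - [[0,0,-0.06],[0,0,0]]
    - [[0,0,-0.06],[0,0,0]]
    - [[0,0,-0.06],[0,0,0]]

```text
time_s: 3.1
position: [0.481, -0.4007, 0.145]
tcp_rot: [[1.0, 0.001, -0.006], [0.006, -0.001, 1.0], [0.001, -1.0, -0.001]]
force: [-0.1, -0.1, 0.2]
opening: 0.369
```

```bash
python3 - <<'E'
from h import *
s=read_state();print(s["position"],s["tcp_rot"].round(3),s["force"],s["joint_positions"].round(1))
c=capture("wrist");print(c["mtx"],c["hand_eye"]);cv2.imwrite("pics/w1.png",c["frame"][...,::-1])
# project peg etc
K=c["mtx"];HE=c["hand_eye"];Ri=s["tcp_rot"];p=s["position"]
def proj(w):
    t=Ri.T@(np.array(w)-p); q=HE[:3,:3].T@(t-HE[:3,3]); th=np.arctan2(np.hypot(q[0],q[1]),q[2]); a=q[:2]/np.hypot(q[0],q[1]); return K[0,0]*th*a+[K[0,2],K[1,2]]
print("peg",proj([.485,-.419,.066]),"axis",proj([.483,-.369,.038]))
np.savez("w1.npz",**c)
E
```

```text
[ 0.48104261 -0.40066023  0.14495091] [[ 1.     0.001 -0.006]
 [ 0.006 -0.001  1.   ]
 [ 0.001 -1.    -0.001]] [-0.13417385 -0.05061928  0.23120479] [-50.   37.4  87.   -0.   55.5 -50.4]
[[371.64829954   0.         319.21773918]
 [  0.         371.64829954 232.15591806]
 [  0.           0.           1.        ]] [[ 9.99999227e-01 -1.17585078e-03 -4.05151082e-04  1.76854961e-04]
 [ 7.60069244e-05 -2.67375464e-01  9.63592422e-01 -1.35953655e-01]
 [-1.24136835e-03 -9.63591707e-01 -2.67375168e-01  7.27823956e-02]
 [ 0.00000000e+00  0.00000000e+00  0.00000000e+00  1.00000000e+00]]
peg [325.17397809 280.49979057] axis [322.17453343 193.75170582]
```

View pics/w1.png

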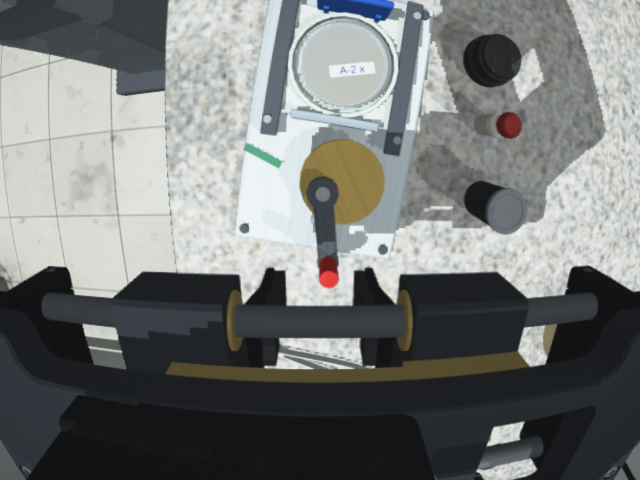

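The wrist view shows the peg at (329,279) and the hub at (323,192), within a few pixels of where I predicted them. The peg is centred between the jaws. Next I'll lower the open fingers astride it.

play_rows:
  commands:
    - [[0.0055,-0.018,0],[0,0,0]]
    - [[0.0055,-0.018,0],[0,0,0]]
    - [[0.0055,-0.018,-0.02],[0,0,0]]
    - [[0.0055,-0.018,-0.04],[0,0,0]]
    - [[0.0055,-0.018,-0.06],[0,0,0]]
    - [[0.0055,-0.018,-0.075],[0,0,0]]
    - [[0.0055,-0.018,-0.077],[0,0,0]]
    - [[0.0055,-0.018,-0.077],[0,0,0]]

```text
time_s: 4.15
position: [0.4863, -0.4185, 0.0674]
tcp_rot: [[1.0, 0.0, -0.006], [0.006, -0.0, 1.0], [0.0, -1.0, -0.0]]
force: [-0.4, 1.0, 0.8]
opening: 0.364
```

play_rows:
  commands:
    - [[0,0,0],[0,0,0]]
    - [[0,0,0],[0,0,0]]
    - [[0,0,0],[0,0,0]]
  gripper: 0.023

```text
time_s: 4.53
position: [0.4863, -0.4185, 0.0676]
tcp_rot: [[1.0, 0.0, -0.006], [0.006, -0.001, 1.0], [0.0, -1.0, -0.001]]
force: [0.4, -0.7, 0.6]
opening: 0.271
```

```bash
python3 - <<'E'
from h import *
s=read_state();print(s["position"],s["tcp_rot"].round(3),s["force"],s["opening"]*.087)
ax=np.array([.483,-.369]); p=s["position"][:2]
# tool path: peg centre follows circle; tool x tangential, finger leads by slack
f0=-86.;sl=.005
from scipy.spatial.transform import Rotation as Rn
for k,f in enumerate(np.arange(f0,-208.1-5,-8)):
    a=np.radians(f);tc=np.array([np.sin(a),-np.cos(a)]);t=ax+.050*np.array([np.cos(a),np.sin(a)])+sl*tc
    print(k,f,(t).round(4),"shift",(t-p).round(4),"turn",round(np.radians(f-f0),3))
E
```

```text
[ 0.48625264 -0.41851112  0.06764817] [[ 1.     0.    -0.006]
 [ 0.006 -0.001  1.   ]
 [ 0.    -1.    -0.001]] [ 0.4288179  -0.67429316  0.60422324] 0.0235891732338236
0 -86.0 [ 0.4815 -0.4192] shift [-0.0048 -0.0007] turn 0.0
1 -94.0 [ 0.4745 -0.4185] shift [-0.0117 -0.    ] turn -0.14
2 -102.0 [ 0.4677 -0.4169] shift [-0.0185  0.0016] turn -0.279
3 -110.0 [ 0.4612 -0.4143] shift [-0.0251  0.0042] turn -0.419
4 -118.0 [ 0.4551 -0.4108] shift [-0.0311  0.0077] turn -0.559
5 -126.0 [ 0.4496 -0.4065] shift [-0.0367  0.012 ] turn -0.698
6 -134.0 [ 0.4447 -0.4015] shift [-0.0416  0.017 ] turn -0.838
7 -142.0 [ 0.4405 -0.3958] shift [-0.0457  0.0227] turn -0.977
8 -150.0 [ 0.4372 -0.3897] shift [-0.0491  0.0288] turn -1.117
9 -158.0 [ 0.4348 -0.3831] shift [-0.0515  0.0354] turn -1.257
10 -166.0 [ 0.4333 -0.3762] shift [-0.053   0.0423] turn -1.396
11 -174.0 [ 0.4328 -0.3693] shift [-0.0535  0.0493] turn -1.536
12 -182.0 [ 0.4332 -0.3623] shift [-0.053   0.0563] turn -1.676
13 -190.0 [ 0.4346 -0.3554] shift [-0.0516  0.0631] turn -1.815
14 -198.0 [ 0.437  -0.3488] shift [-0.0493  0.0697] turn -1.955
15 -206.0 [ 0.4403 -0.3426] shift [-0.046   0.0759] turn -2.094
```

play_rows:
  commands:
    - [[-0.005,-0.0005,0],[0,0,0]]
    - [[-0.0115,0,0],[0,0,-0.14]]
    - [[-0.0185,0.0015,0],[0,0,-0.28]]
    - [[-0.025,0.004,0],[0,0,-0.42]]
    - [[-0.031,0.0075,0],[0,0,-0.56]]
    - [[-0.0365,0.012,0],[0,0,-0.7]]
    - [[-0.0415,0.017,0],[0,0,-0.84]]
    - [[-0.0455,0.0225,0],[0,0,-0.98]]
    - [[-0.049,0.029,0],[0,0,-1.12]]
    - [[-0.049,0.029,0],[0,0,-1.12]]

```text
time_s: 5.78
position: [0.4384, -0.3917, 0.0677]
tcp_rot: [[0.44, 0.004, 0.898], [-0.898, -0.005, 0.44], [0.007, -1.0, 0.001]]
force: [4.0, -4.1, -2.7]
opening: 0.265
```

```bash
python3 - <<'E'
from h import *
s=read_state();print(s["position"],s["tcp_rot"].round(3),s["force"],s["joint_positions"].round(1))
c=capture("scene");cv2.imwrite("pics/s2.png",cv2.resize(c["frame"][200:360,220:440],None,fx=3,fy=3)[...,::-1])
E
```

```text
[ 0.43843974 -0.39171264  0.0677329 ] [[ 0.44   0.004  0.898]
 [-0.898 -0.005  0.44 ]
 [ 0.007 -1.     0.001]] [ 4.01952834 -4.08760182 -2.70401396] [-52.7  41.8  95.2  -0.   42.6  11.2]
```

View pics/s2.png

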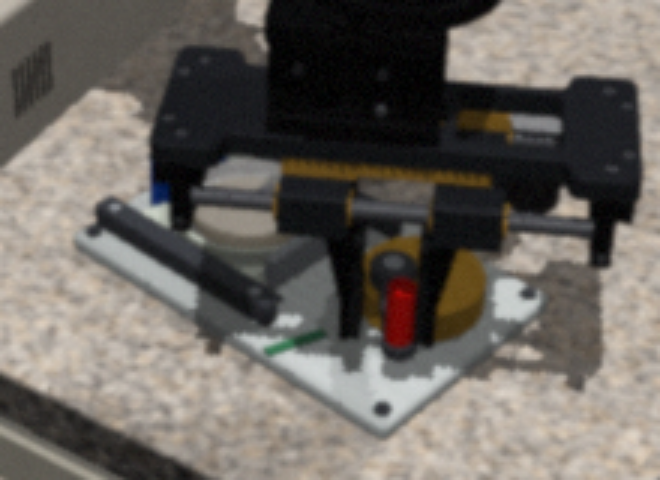

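The peg at (400,315) sits between the fingers and the lever is following. I'll continue to just short of the line.

play_rows:
  commands:
    - [[-0.0025,0.0065,0],[0,0,-0.14]]
    - [[-0.004,0.0135,0],[0,0,-0.28]]
    - [[-0.0045,0.0205,0],[0,0,-0.42]]
    - [[-0.004,0.0275,0],[0,0,-0.56]]
    - [[-0.0025,0.034,0],[0,0,-0.7]]
    - [[0,0.0405,0],[0,0,-0.84]]
    - [[0,0.0405,0],[0,0,-0.84]]
    - [[0,0.0405,0],[0,0,-0.84]]

```text
time_s: 6.82
position: [0.4363, -0.3498, 0.0677]
tcp_rot: [[-0.373, -0.001, 0.928], [-0.928, -0.001, -0.373], [0.002, -1.0, -0.001]]
force: [-4.2, -3.5, 2.4]
opening: 0.266
```

```bash
cat >> h.py <<'E'
def peg(name="scene"):
    c=capture(name);W=world(c);h=cv2.cvtColor(c["frame"],cv2.COLOR_RGB2HSV).astype(int)
    m=((h[...,0]<6)|(h[...,0]>174))&(h[...,1]>140)&(h[...,2]>70)&(W[...,2]>.04)&(W[...,2]<.075)&(abs(W[...,0]-.46)<.08)&(abs(W[...,1]+.37)<.08)
    P=W[m];q=P.mean(0) if len(P) else None
    if q is not None:
        # visible surface -> centre: push away from camera by ~ 2/pi*... radius*pi/4
        C=c["cam_to_world"][:3,3];d=(q-C)[:2];d/=np.linalg.norm(d)
        if name=="scene": q[:2]+=d*.0065*.785
        v=q[:2]-[.483,-.369];f=np.degrees(np.arctan2(v[1],v[0]));
        print(name,len(P),q.round(4),"r",np.linalg.norm(v).round(4),"cam",np.radians((f+208.17+180)%360-180).round(3))
    else: print(name,"no peg")
    return c
E
python3 - <<'E'
from h import *
s=read_state();print(s["position"],s["tcp_rot"].round(3),s["force"],s["joint_positions"].round(1))
peg("scene");peg("top")
E
```

```text
[ 0.43627121 -0.34983752  0.06766207] [[-0.373 -0.001  0.928]
 [-0.928 -0.001 -0.373]
 [ 0.002 -1.    -0.001]] [-4.24205484 -3.51238572  2.35937064] [-50.1  40.6  99.2  -0.2  40.2  61.9]
scene no peg
top no peg
```

play_rows:
  commands:
    - [[0.0025,0.0045,0],[0,0,-0.09]]
    - [[0.005,0.009,0],[0,0,-0.18]]
    - [[0.005,0.009,0],[0,0,-0.18]]
    - [[0.005,0.009,0],[0,0,-0.18]]

```text
time_s: 7.42
position: [0.4409, -0.3403, 0.0676]
tcp_rot: [[-0.533, -0.002, 0.846], [-0.846, -0.0, -0.533], [0.001, -1.0, -0.002]]
force: [-3.7, -3.3, 2.9]
opening: 0.269
```

```bash
python3 - <<'E'
from h import *
s=read_state();print(s["position"],s["tcp_rot"].round(3),s["force"])
peg("scene");peg("top")
E
```

```text
[ 0.44093555 -0.34027477  0.06763436] [[-0.533 -0.002  0.846]
 [-0.846 -0.    -0.533]
 [ 0.001 -1.    -0.002]] [-3.68371467 -3.25123146  2.90037975]
scene no peg
top no peg
```

play_rows:
  commands:
    - [[-0.001,-0.003,0],[0,0,0]]
    - [[-0.0015,-0.004,0.02],[0,0,0]]
    - [[-0.0015,-0.004,0.06],[0,0,0]]
    - [[-0.0015,-0.004,0.11],[0,0,0]]
    - [[-0.0015,-0.004,0.13],[0,0,0]]
    - [[-0.0015,0.03,0.13],[0,0,0.15]]
    - [[-0.0015,0.08,0.13],[0,0,0.3]]
    - [[-0.0015,0.1,0.13],[0,0,0.45]]
    - [[-0.0015,0.1,0.13],[0,0,0.6]]
    - [[-0.0015,0.1,0.13],[0,0,0.75]]

```text
time_s: 8.78
position: [0.4403, -0.2385, 0.197]
tcp_rot: [[0.192, -0.001, 0.981], [-0.981, 0.002, 0.192], [-0.002, -1.0, -0.0]]
force: [1.0, -0.6, 0.7]
opening: 0.262
```

```bash
python3 - <<'E'
from h import *
s=read_state();print(s["position"],s["tcp_rot"].round(3),s["force"])
c=peg("scene");d=peg("top")
np.savez("top2.npz",**d)
a=cv2.resize(d["frame"][180:320,215:400],None,fx=4,fy=4,interpolation=cv2.INTER_CUBIC);cv2.imwrite("pics/t2.png",a[...,::-1])
E
```

```text
[ 0.4402694  -0.23853453  0.19703822] [[ 0.192 -0.001  0.981]
 [-0.981  0.002  0.192]
 [-0.002 -1.    -0.   ]] [ 0.95178235 -0.6023491   0.66284648]
scene 170 [ 0.4398 -0.3436  0.0559] r 0.0501 cam -0.039
top 30 [ 0.4371 -0.3464  0.0628] r 0.0512 cam 0.035
```

View pics/t2.png

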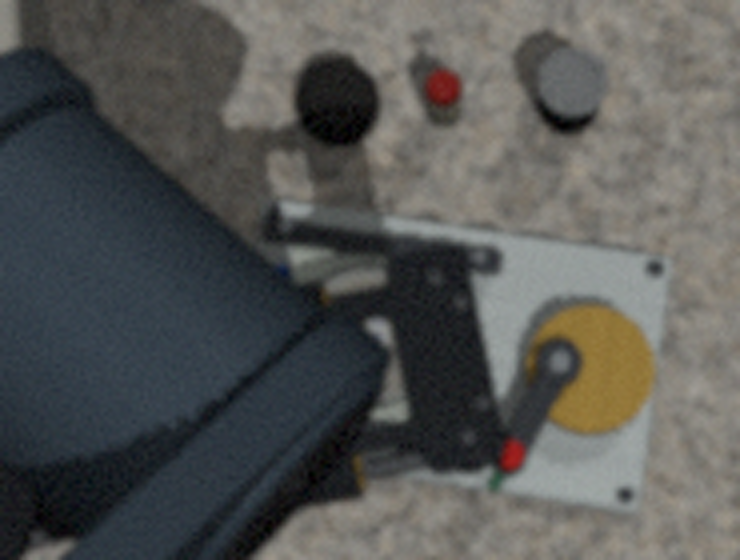

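The lever now lies over the green line, with the peg at (512,455) and the cam at 0 ± 0.04 rad. The bystanders haven't moved. Before the tab approach I'll check clearance to the gooseneck.

```bash
python3 - <<'E'
from h import *
P=[]
for n in("top","scene"):
    c=dict(np.load(n+".npz"));W=world(c);P.append(W[c["depth"]>0])
P=np.concatenate(P)
q=P[(P[:,0]>.42)&(P[:,0]<.64)&(P[:,1]>-.3)&(P[:,1]<.02)&(P[:,2]>.1)&(P[:,2]<.44)]
for y in np.arange(-.3,0,.03):
    r=q[(q[:,1]>=y)&(q[:,1]<y+.03)]
    if len(r):print(round(y,2),len(r),np.percentile(r[:,0],[2,50]).round(3),np.percentile(r[:,2],[2,50,98]).round(3))
E
```

```text
-0.12 514 [0.59  0.601] [0.324 0.35  0.361]
-0.09 214 [0.605 0.617] [0.284 0.305 0.332]
-0.06 148 [0.619 0.628] [0.262 0.273 0.289]
```

play_rows:
  commands:
    - [[0.0,0.03,-0.03],[0,0,0.15]]
    - [[0.01,0.037,-0.065],[0,0,0.31]]
    - [[0.02,0.037,-0.065],[0,0,0.46]]
    - [[0.03,0.037,-0.065],[0,0,0.62]]
    - [[0.04,0.037,-0.065],[0,0,0.77]]
    - [[0.05,0.037,-0.065],[0,0,0.93]]
    - [[0.06,0.037,-0.065],[0,0,1.08]]
    - [[0.067,0.037,-0.065],[0,0,1.237]]
    - [[0.067,0.037,-0.065],[0,0,1.237]]
    - [[0.067,0.037,-0.065],[0,0,1.237]]
  gripper: 0.0

```text
time_s: 10.12
position: [0.5071, -0.2025, 0.132]
tcp_rot: [[0.989, -0.001, 0.15], [-0.15, 0.001, 0.989], [-0.001, -1.0, 0.001]]
force: [0.1, -0.4, -0.1]
opening: 0.003
```

```bash
python3 - <<'E'
from h import *
s=read_state();print(s["position"],s["tcp_rot"].round(3),s["force"],s["joint_positions"].round(1))
c=capture("wrist");cv2.imwrite("pics/w3.png",c["frame"][...,::-1])
K=c["mtx"];HE=c["hand_eye"];Ri=s["tcp_rot"];p=s["position"]
def proj(w):
    t=Ri.T@(np.array(w)-p); q=HE[:3,:3].T@(t-HE[:3,3]); r=np.hypot(q[0],q[1]); return (K[0,0]*np.arctan2(r,q[2])*q[:2]/r+[K[0,2],K[1,2]]).round(0)
print("tabrear top",proj([.5025,-.236,.048]),"tip target z.03",proj([.5075,-.2013,.03]))
E
```

```text
[ 0.50707459 -0.20253513  0.13200703] [[ 0.989 -0.001  0.15 ]
 [-0.15   0.001  0.989]
 [-0.001 -1.     0.001]] [ 0.06544163 -0.36523919 -0.05560593] [-33.5  33.7  99.3   0.   47.  -24.9]
tabrear top [320. 299.] tip target z.03 [320. 240.]
```

View pics/w3.png

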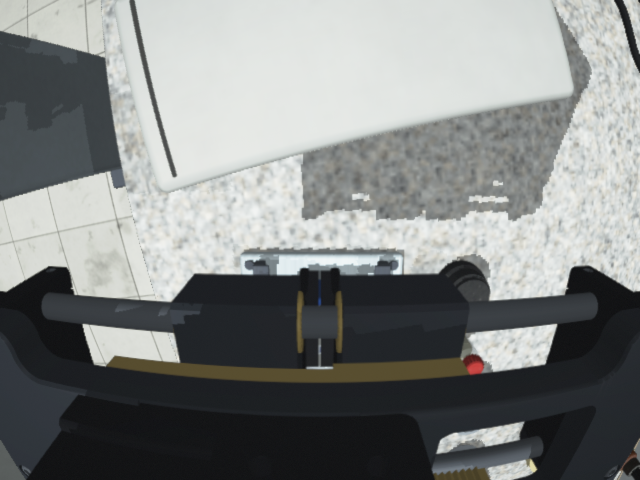

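The wrist view shows the closed jaws centred behind the tab (blue at (320,300)) and square to the plate. Next I'll lower, then push along stage +x.

play_rows:
  commands:
    - [[0,0,-0.03],[0,0,0]]
    - [[0,0,-0.06],[0,0,0]]
    - [[0,0,-0.077],[0,0,0]]
    - [[0,0,-0.077],[0,0,0]]
    - [[-0.0014,-0.01,-0.077],[0,0,0]]
    - [[-0.0025,-0.018,-0.077],[0,0,0]]
    - [[-0.003,-0.021,-0.077],[0,0,0]]
    - [[-0.0035,-0.024,-0.077],[0,0,0]]
    - [[-0.004,-0.027,-0.077],[0,0,0]]
    - [[-0.0043,-0.03,-0.077],[0,0,0]]

```text
time_s: 11.42
position: [0.5032, -0.2326, 0.0553]
tcp_rot: [[0.989, -0.0, 0.146], [-0.146, 0.0, 0.989], [-0.0, -1.0, 0.0]]
force: [1.5, 2.7, 1.9]
opening: 0.006
```

play_rows:
  commands:
    - [[-0.0004,-0.003,0],[0,0,0]]
    - [[-0.0008,-0.006,0],[0,0,0]]
    - [[-0.0013,-0.009,0],[0,0,0]]
    - [[-0.0017,-0.012,0],[0,0,0]]
    - [[-0.0021,-0.015,0],[0,0,0]]

```text
time_s: 12.05
position: [0.5008, -0.2478, 0.0551]
tcp_rot: [[0.989, -0.001, 0.146], [-0.146, 0.001, 0.989], [-0.001, -1.0, 0.0]]
force: [0.1, 3.2, 2.5]
opening: 0.003
```

```bash
python3 - <<'E'
from h import *
s=read_state();print(s["position"],s["force"])
c=peg("scene");cv2.imwrite("pics/s4.png",cv2.resize(c["frame"][200:360,220:440],None,fx=3,fy=3,interpolation=cv2.INTER_CUBIC)[...,::-1])
E
```

```text
[ 0.50084298 -0.24784321  0.05512624] [0.14104795 3.1869807  2.51815694]
scene 169 [ 0.4398 -0.3438  0.0557] r 0.0501 cam -0.037
```

View pics/s4.png

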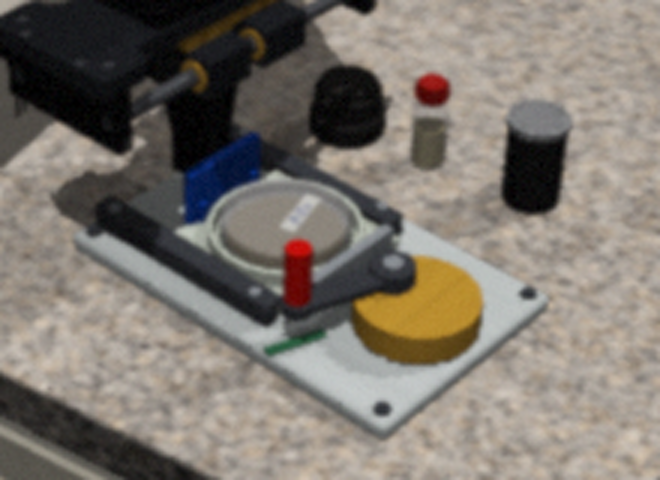

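The slide is advancing, the dish is seated and the peg is over the line. I'll continue in small steps until the stop.

play_rows:
  commands:
    - [[-0.0003,-0.002,0],[0,0,0]]
    - [[-0.0006,-0.004,0],[0,0,0]]
    - [[-0.0009,-0.006,0],[0,0,0]]
    - [[-0.0009,-0.006,0],[0,0,0]]

```text
time_s: 12.6
position: [0.5, -0.254, 0.0551]
tcp_rot: [[0.989, -0.001, 0.146], [-0.146, 0.0, 0.989], [-0.001, -1.0, -0.0]]
force: [-0.1, 1.3, -0.8]
opening: 0.002
```

play_rows:
  commands:
    - [[-0.0002,-0.0015,0],[0,0,0]]
    - [[-0.0004,-0.003,0],[0,0,0]]
    - [[-0.0004,-0.003,0],[0,0,0]]

```text
time_s: 12.98
position: [0.4998, -0.255, 0.0551]
tcp_rot: [[0.989, -0.001, 0.147], [-0.147, 0.003, 0.989], [-0.001, -1.0, 0.003]]
force: [2.2, 6.8, 2.6]
opening: 0.006
```

play_rows:
  commands:
    - [[-0.0002,-0.0015,0],[0,0,0]]
    - [[-0.0003,-0.002,0],[0,0,0]]
    - [[-0.0003,-0.002,0],[0,0,0]]

```text
time_s: 13.35
position: [0.4998, -0.2552, 0.0551]
tcp_rot: [[0.989, -0.0, 0.148], [-0.148, 0.006, 0.989], [-0.001, -1.0, 0.006]]
force: [4.5, 12.7, 2.5]
opening: 0.004
```

```bash
python3 - <<'E'
from h import *
s=read_state();print(s["position"],s["force"]);c=peg("scene")
W=world(c);h=cv2.cvtColor(c["frame"],cv2.COLOR_RGB2HSV).astype(int)
def tab(c):
    W=world(c);h=cv2.cvtColor(c["frame"],cv2.COLOR_RGB2HSV).astype(int)
    m=(h[...,0]>105)&(h[...,0]<130)&(h[...,1]>130)&(abs(W[...,0]-.5)<.03)&(W[...,1]<-.2)&(W[...,1]>-.32)&(W[...,2]>.015)&(W[...,2]<.055)
    R=np.array([-.142,-.99]);return np.median((W[m][:,:2]-[.491,-.318])@R), m.sum()
print(tab(dict(np.load("scene.npz"))),tab(c))
E
```

```text
[ 0.49979636 -0.25516171  0.05510366] [ 4.45711514 12.66221731  2.48447179]
scene 175 [ 0.4396 -0.3439  0.0556] r 0.0501 cam -0.032
(np.float64(-0.07880378240647834), np.int64(379)) (np.float64(-0.04795624335365559), np.int64(425))
```

The force rose to 13 N with no further motion, and the measured travel is 30.8 mm, so the slide is home. I'll back off, rise and check.

play_rows:
  commands:
    - [[0.001,0.008,0],[0,0,0]]
    - [[0.004,0.025,0],[0,0,0]]
    - [[0.005,0.035,0.01],[0,0,0]]
    - [[0.005,0.035,0.05],[0,0,0]]
    - [[0.005,0.035,0.1],[0,0,0]]
    - [[-0.03,0.035,0.13],[0,0,0]]
    - [[-0.07,0.06,0.13],[0,0,0]]
    - [[-0.1,0.11,0.13],[0,0,0]]
    - [[-0.1,0.15,0.13],[0,0,0]]
    - [[-0.1,0.15,0.13],[0,0,0]]

```text
time_s: 14.65
position: [0.3983, -0.1063, 0.1859]
tcp_rot: [[0.99, -0.0, 0.143], [-0.143, 0.0, 0.99], [-0.0, -1.0, 0.0]]
force: [-0.1, -0.0, 0.0]
opening: 0.005
```

```bash
python3 - <<'E'
from h import *
s=read_state();print(s["position"],s["force"],s["time_s"]);c=peg("scene");d=peg("top")
def tab(c):
    W=world(c);h=cv2.cvtColor(c["frame"],cv2.COLOR_RGB2HSV).astype(int)
    m=(h[...,0]>105)&(h[...,0]<130)&(h[...,1]>130)&(abs(W[...,0]-.5)<.03)&(W[...,1]<-.2)&(W[...,1]>-.32)&(W[...,2]>.015)&(W[...,2]<.055)
    return np.median((W[m][:,:2]-[.491,-.318])@[-.142,-.99]), m.sum()
for n,i in(("scene",c),("top",d)): print(n,"travel",tab(i)[0]-tab(dict(np.load(n+".npz")))[0])
a=cv2.resize(c["frame"][200:360,220:440],None,fx=3,fy=3,interpolation=cv2.INTER_CUBIC);cv2.imwrite("pics/s5.png",a[...,::-1])
E
```

```text
[ 0.39833418 -0.10632205  0.18587528] [-0.10488778 -0.0067114   0.02754537] 14.65
scene 169 [ 0.4396 -0.3438  0.0561] r 0.0502 cam -0.034
top 41 [ 0.4376 -0.3452  0.0632] r 0.0513 cam 0.008
scene travel 0.031026085382081882
top travel 0.030444199953810133
```

View pics/s5.png

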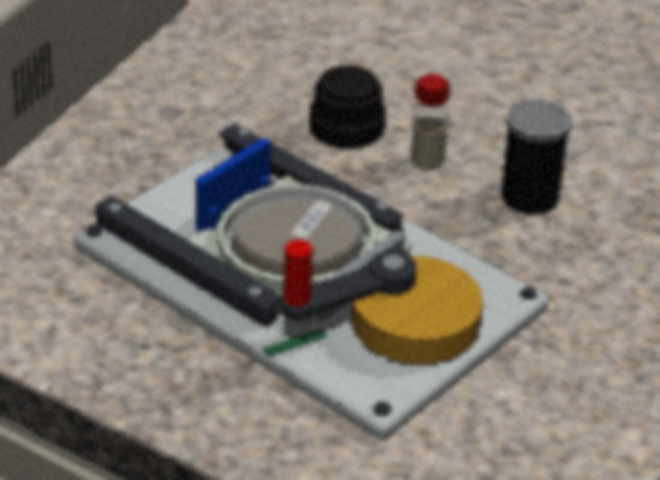

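The final view shows the slide home and the dish flat in its nest at (298,225). The lever is over the line, the bystanders are standing where they were, and the arm is clear.

```bash
python3 -c "
from rig import *
print(hand_in())"
```

```text
the job is handed in; nothing more can be done
None
```

The job is done and handed in at about 14.7 s of the 64 s allowed; hand-in gave no verdict. I straddled the red peg with loosely open fingers and pushed the lever clockwise to the green line. Then I pushed the slide home by its blue tab with closed fingertips, backed off and moved clear.

| Last check | Scene camera | Top camera |
|---|---|---|
| Cam angle | −0.03 rad | +0.01 rad |
| Slide travel (home = 31 mm) | 31.0 mm | 30.4 mm |

- **At the stop:** the push force rose to about 13 N with no further motion.
- **After retreat:** the tool force was about zero, so the robot was touching nothing.
- **By eye in the last picture:** the dish lies flat in its nest and all three bystanders stand where they were. I did not measure their positions.
- **Failed checks:** two camera readings of the cam angle came back empty while the gripper hid the peg. I steered that last stretch from the finger position and confirmed the angle once the gripper had lifted away.

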